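# Centre the specimen jar on the balance pan and take the weight

## Task

The red-capped specimen jar stands off-centre on the small round pan of the balance. Nudge it with light sideways taps of the fingertips until it is centred on the pan, then press the green key all the way down to take the weight and let go of it. Do not pinch, lift, tip or knock off the jar, do not press the key before the jar is centred, and leave the other things on the table where they are.

Things in the scene. Friction and masses are not known exactly. Their poses are not given: they have to be found in the camera images.
- red_jar: Clear jar with red cap, loose, 0.08 kg, upright, off-centre on the pan and overhanging its edge. Round: body 36 mm across from 0 to 40 mm height, cap 40 mm across from 40 to 52 mm. Origin: centre of its underside, z up. Pushed 10 to 15 mm above its underside it slides; pushed near the cap it tips. An upright finger meets the cap first; leaned 20 degrees, tip leading, it touches the body low down.
- pan_centre (a point): Centre of the upper face of the balance's round steel pan, a flat disc 52 mm across without a rim, 6 mm thick, its top 44 mm above the table. A thin blue ring (43 mm across, flat) is drawn round the centre, so that a centred jar leaves an even margin. x and y axes as the balance's.
- balance: Compact white bench balance, fixed to the table: housing 150 mm (x) by 110 mm (y), 28 mm high. Origin under the housing's centre, on the table; its front with display and key faces its own -x. The pan's axis stands at (30, 0) mm in its frame, on a stem 20 mm across. To its right (-y) a drill console with a folded gown on top stands up to 250 mm high: pass over it.
- weigh_key (a joint): Travel in m of the round green key on the balance's front panel: 0 when up, 0.005 fully down, where it meets its stop. A spring returns it; fully down takes about 3 N.
- weigh_key_top (a point): Centre of the upper face of the green key, 22 mm across, in a grey housing beside the display; it is pressed straight down.
- yellow_jar: Bystander: specimen jar with a yellow cap, 40 mm across, 52 mm high, on the table. Origin at the centre of its underside.
- tape: Bystander: white roll of tape lying flat on the table, 66 mm across, 26 mm high. Origin at the centre of its underside.
- gauze: Bystander: flat white gauze pack, 62 x 75 x 11 mm, lying on the table. Origin at the centre of its underside.
Not all that is in view belongs to the job. What is meant by the red_jar is not blue or turquoise, and is the larger of those in its own colour.

How it is judged:
On the way, in this order (a step that is already met when the one before it is completed fails the run):
1. the red-capped jar stands upright, still and untouched, centred on the pan to within 4 mm (horizontal distance between red_jar and pan_centre below 0.004 m and angle between red_jar's own z axis and vertical below 0.05 rad and linear speed of red_jar below 0.01 m/s and contact force between each of the arm, the fingers and red_jar below 0.02 N), for 0.2 s.
2. the green key is pressed down (value of joint weigh_key above 0.004 m), for 0.05 s.
At the end, for the whole second after the job is handed in: The red-capped jar stands upright and still on the pan, its axis within 4 mm of the pan's centre, and the green key, pressed at least 4 mm after the jar was centred, is up again (horizontal distance between red_jar and pan_centre below 0.004 m and z of red_jar in the frame of pan_centre between -0.003 and 0.003 m and angle between red_jar's own z axis and vertical below 0.05 rad and linear speed of red_jar below 0.01 m/s and value of joint weigh_key below 0.0015 m); the robot touches nothing.
It fails at once if the jar is tipped by more than about 17 degrees (angle between red_jar's own z axis and vertical above 0.3 rad).
It fails at once if the jar is lifted or has fallen off the pan (z of red_jar in the frame of pan_centre above 0.008 m or z of red_jar in the frame of pan_centre below -0.012 m).
It fails at once if the jar is pinched or struck hard (over 10 N) (contact force between any of the fingers, the arm and red_jar above 10 N).
It fails at once if the key is pressed while the jar is off-centre (value of joint weigh_key above 0.003 m and horizontal distance between red_jar and pan_centre above 0.0045 m).
It fails at once if a bystander is moved by more than 15 mm (distance of any of yellow_jar, tape, gauze from where it was at the start of the episode above 0.015 m).
It also fails if it takes over 48 s, if anything falls off the work surface, if the arm or the gripper's body presses on something with over 40 N, if the wrist force passes 120 N, or if a joint passes its speed limit or range.

## Robot

A 6-joint arm with a two-finger parallel gripper is mounted at the origin on a cart in front of the work surface, level with it; the furniture and walls round the work are solid. World frame = base frame: x ahead of the robot, y to its left, z up, the work surface at z = 0. Lengths are in m, angles in rad, forces in N, time in s.
With the tool pointing down it reaches from about 0.375 to 0.75 m from the base axis. Payload 9 kg.
Tool frame: the origin (TCP) lies at the very end of the fingers, on their centre line; the grasp point (between the pads) lies 19 mm behind it; y points along the fingers, x is the direction in which the jaws open and shut, and the axes are right-handed (so a half turn about y gives the same grasp; the last joint's range is limited). The gripper opens to 85 mm and grips with 20 to 120 N. Pads are 22 mm wide; open, the fingers measure 114 mm over their backs; the gripper's body (76 mm by 85 mm) begins 54 mm behind the grasp point. The pads swing forward as they close: fully open they stand 13 mm farther back than shut.
Start: joints at [0.954, 0.104, 0.097, 1.564, 0, 1.353], TCP at [0.233, 0.553, 0.231] pointing down, gripper open.
Joint ranges: [-2.99, 2.99], [-0.84, 1.86], [-1.1, 1.16], [-1.84, 2.11], [-1.51, 1.56], [-3.14, 3.14]. Speed limits (rad/s): [2.22, 2.22, 2.57, 3.14, 3.14, 3.14].

## Interface

Orientations are given as a unit quaternion [w, x, y, z].
In Python, from station import monitor, imaging, workorder gives the robot as it stands.
- The arm moves only by the tool play_rows, never from a script. Its argument "motion" is a list of rows, each a list of 7 numbers: the shift along the tool's x, y, z in units of 50 mm (1.0 is 50 mm), then the turn, a rotation vector about the tool's x, y, z in units of 5 degrees (1.0 is 5 degrees), then the opening, from 0 (shut) to 1 (fully open). In form: [[x, y, z, rx, ry, rz, gripper], ...]. A call has 1 to 8 rows; each row shifts and turns the commanded pose from where the row before left it, along the tool's axes as they then stand; what a row does not reach is not made up. A row lasts 1/10 s, in which the tool goes at most 50 mm and 8.59 degrees, less where a joint would pass 70% of its speed; a pose out of reach is approached as far as the arm can. A call is refused whole if a number of a shift passes 1 or a number of a turn 1, either way. A call with a gripper value outside its range is refused whole. The fingers move at their own pace and stop on an object; "grip_force" is the grip in N (left out, the last holds). Time passes only in rows, so rows that do not move let the fingers close. It gives the time, the measured TCP pose, the force and the opening at its end, in the units of the state.
- monitor.read_state(): the state, without advancing time (a new reading comes with each control period).
- imaging.read_camera(name): name is "scene" or "top" or "wrist"; returns the picture (420x560x3 uint8, red, green, blue); there is no depth.
- imaging.get_calibration(name): a dict with "K" (3x3 intrinsics, pixels), "extrinsics" (4x4, takes a point from camera to world coordinates). Camera axes: x right, y down, z forward; pixel columns grow to the right and rows downward; lengths in m; the calibration is good to about 2 mm. A picture is of the moment at which its call begins: read the wrist's pose just before it. get_calibration takes no time and is no camera call; for the wrist camera it gives the pose at the moment of the call.
- workorder.finish_job(): hands the job in, once; it reports no verdict.
Trained networks look in the newest picture that a camera, given by its name, has taken for a name from the list of things; names that differ only in an ending like _2 or _b are one class to them, and where a whole thing is asked for, a point or a joint stands for the part that bears it (a point fixed in the world has none). Each returns a list of dicts, best first, with "confidence" (0 to 1); they miss things now and then, are a little off and sometimes report something else, mostly with a low value. They report only what shows in the picture. A call takes as long as a camera call. They do not tell look-alikes from the thing itself.
- imaging.spot_in(camera, query): "location" ([x, y, z] in m, in world coordinates, good to about 4 mm: the middle of the surface that is visible of it).
- imaging.mark_of(camera, query): "location" ([x, y, z] in m, in world coordinates, good to about 4 mm: a listed point, or the origin of a listed thing).
The state is a dict: "time": time; "q": joint angles; "dq": joint speeds; "tau": joint torques, N m; "position": TCP position; "tcp_rot": TCP orientation; "ft_force": force on the tool from outside, world axes, zero at the start; "torque": the same for the moment, N m; "gripper_width": finger opening in m.
Only numpy, scipy, OpenCV 4.12 (cv2) and the standard library are available. Lean on these libraries where they do the work, as an engineer would, in place of code of your own. Each camera call takes 0.05 s, during which the arm holds its last target.

## Working session

There is one attempt and no reset: what is moved stays moved. The work goes in short steps, Python scripts to look and compute and a tool call to move; the robot and the scene stay as the last step left them, time stands still between calls to the robot, and variables do not carry over. Pictures are saved under pics/ and viewed, and the job is handed in when it is done.

Besides the shell and the picture viewer there is one more tool, called as a command line: name --pt "numbers of a row" for each row, then --argument value for the rest. play_rows: Moves the arm, as the interface text tells. Its arguments: {"type":"object","properties":{"motion":{"type":"array"},"grip_force":{"type":"number"}},"required":["motion"]}

```bash
mkdir -p pics; ls; python3 - <<'E'
from station import monitor, imaging, workorder
import cv2,numpy as np
s=monitor.read_state()
for k,v in s.items(): print(k,np.round(v,4))
for c in ["scene","top","wrist"]:
    im=imaging.read_camera(c); cv2.imwrite(f"pics/{c}0.png",im[:,:,::-1])
    k=imaging.get_calibration(c); print(c,np.round(k["K"],1).tolist(),np.round(k["extrinsics"],3).tolist())
E
```

```text
pics
time 0.0
q [0.9543 0.1047 0.0965 1.5639 0.     1.3531]
dq [-0.0005 -0.0007 -0.0006 -0.0005  0.0009  0.0005]
tau [ 2.90000e-03 -5.56926e+01  5.03654e+01  1.65000e-02 -2.00000e-04
 -0.00000e+00]
position [0.2328 0.5526 0.2305]
tcp_rot [-0.589   0.5893  0.3906 -0.3915]
ft_force [0.7387 0.0535 0.8642]
torque [-0.0031  0.0385 -0.0141]
gripper_width 0.0853
scene [[463.0, 0.0, 270.5], [0.0, 463.0, 203.4], [0.0, 0.0, 1.0]] [[0.646, -0.582, 0.494, 0.097], [-0.763, -0.483, 0.429, -0.076], [-0.011, -0.654, -0.756, 0.695], [0.0, 0.0, 0.0, 1.0]]
top [[437.0, 0.0, 274.0], [0.0, 437.0, 206.7], [0.0, 0.0, 1.0]] [[0.002, -0.992, 0.124, 0.406], [-1.0, -0.002, 0.003, 0.277], [-0.003, -0.124, -0.992, 0.902], [0.0, 0.0, 0.0, 1.0]]
wrist [[308.2, 0.0, 277.2], [0.0, 308.2, 210.6], [0.0, 0.0, 1.0]] [[0.389, 0.874, 0.292, 0.157], [0.921, -0.369, -0.123, 0.584], [-0.0, 0.317, -0.949, 0.373], [0.0, 0.0, 0.0, 1.0]]
```

View pics/scene0.png

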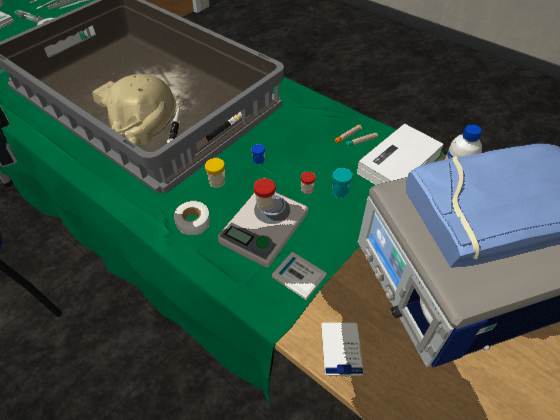

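View pics/top0.png

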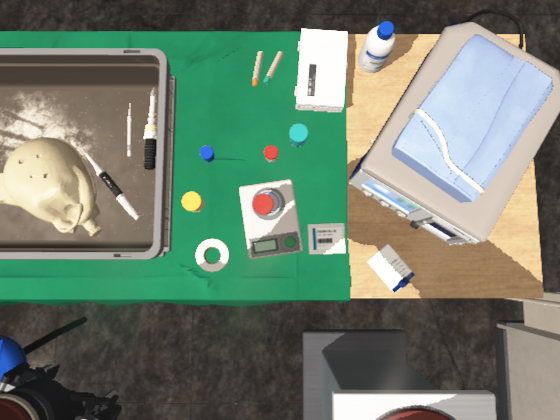

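View pics/wrist0.png

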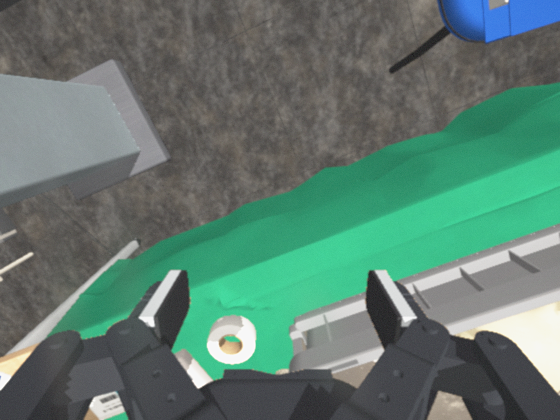

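```bash
python3 - <<'E'
from station import monitor, imaging, workorder
import numpy as np
for c in ["top","scene"]:
  for q in ["red_jar","pan_centre","weigh_key_top","balance","yellow_jar","tape","gauze"]:
    try: r=imaging.mark_of(c,q)
    except Exception as e: r=[];print(e)
    print(c,q,[(np.round(d["location"],4).tolist(),round(d["confidence"],2)) for d in r])
E
```

```text
top red_jar [([0.6273, 0.2852, 0.0016], 0.73), ([0.5143, 0.3001, 0.0428], 0.58), ([0.6627, 0.2336, 0.0012], 0.55), ([0.6232, 0.4153, -0.0026], 0.46), ([0.5257, 0.2922, 0.0472], 0.21), ([0.4227, 0.4002, 0.0002], 0.2)]
top pan_centre [([0.5247, 0.2922, 0.0442], 0.96)]
top weigh_key_top [([0.448, 0.2482, 0.0509], 0.67)]
top balance [([0.4942, 0.285, 0.0031], 0.65)]
top yellow_jar [([0.5225, 0.4428, -0.0006], 0.89)]
top tape [([0.4253, 0.4019, -0.0009], 0.78)]
top gauze [([0.4543, 0.1695, 0.0031], 0.87), ([0.5267, 0.2913, 0.0464], 0.62)]
scene red_jar [([0.5186, 0.2996, 0.0469], 0.76), ([0.665, 0.2295, 0.0006], 0.71), ([0.6326, 0.2857, -0.0011], 0.59), ([0.6243, 0.4161, -0.001], 0.47)]
scene pan_centre []
scene weigh_key_top [([0.447, 0.2456, 0.0528], 0.51)]
scene balance [([0.4961, 0.2865, -0.002], 0.81)]
scene yellow_jar [([0.5277, 0.4409, 0.003], 0.57)]
scene tape [([0.4194, 0.4026, -0.0028], 0.58)]
scene gauze [([0.4511, 0.1665, 0.0003], 0.71), ([0.4479, 0.246, 0.0501], 0.36)]
```

The red-capped jar is on the balance at about (262,203) in the top view. It is offset from the pan roughly toward −x,+y. The smaller red jar at (271,152) is a decoy. I'll move the wrist camera over the pan first.

play_rows --pt "-0.32 0.07 -0.92 0 0 0 1" --pt "-0.32 0.07 -0.92 0 0 0 1" --pt "-0.32 0.07 -0.92 0 0 0 1" --pt "-0.32 0.07 -0.92 0 0 0 1" --pt "-0.32 0.07 -0.92 0 0 0 1" --pt "-0.32 0.07 -0.92 0 0 0 1" --pt "-0.32 0.07 -0.92 0 0 0 1" --pt "-0.32 0.07 -0.92 0 0 0 1"

```text
time: 1.65
position: [0.5237, 0.2905, 0.2034]
tcp_rot: [-0.589, 0.589, 0.391, -0.391]
ft_force: [0.2, 1.1, -0.1]
gripper_width: 0.0855
```

play_rows --pt "0 0 0 0 1 0 1" --pt "0 0 0 0 1 0 1" --pt "0 0 0 0 1 0 1" --pt "0 0 0 0 1 0 1" --pt "0 0 0 0 0.4 0 1" --pt "0 0 0 0 0 0 1"

```text
time: 2.25
position: [0.5224, 0.2921, 0.2033]
tcp_rot: [0.653, -0.653, -0.271, 0.271]
ft_force: [0.3, -0.5, -0.4]
gripper_width: 0.0854
```

```bash
python3 - <<'E'
from station import monitor, imaging, workorder
import cv2,numpy as np, pickle
s=monitor.read_state(); print(s["time"],s["position"],s["tcp_rot"],s["ft_force"],s["q"])
cal=imaging.get_calibration("wrist"); im=imaging.read_camera("wrist"); cv2.imwrite("pics/wrist1.png",im[:,:,::-1]); pickle.dump((im,cal),open("w1.pkl","wb"))
for q in ["red_jar","pan_centre","weigh_key_top"]:
    print(q,[(np.round(d["location"],4).tolist(),round(d["confidence"],2)) for d in imaging.mark_of("wrist",q)])
E
```

```text
2.25 [0.52243956 0.29208194 0.20332488] [ 0.65300581 -0.65296653 -0.27135341  0.27126636] [ 0.34770532 -0.54502724 -0.41440988] [2.91493208e-01 9.53122772e-02 3.72078575e-02 1.51257512e+00
 6.78314342e-05 1.07471161e+00]
red_jar [([0.6246, 0.4135, 0.0001], 0.71), ([0.6681, 0.2323, 0.0011], 0.7), ([0.5133, 0.2998, 0.0449], 0.66), ([0.6276, 0.291, -0.002], 0.6)]
pan_centre []
weigh_key_top [([0.4442, 0.2512, 0.0474], 0.92)]
```

View pics/wrist1.png

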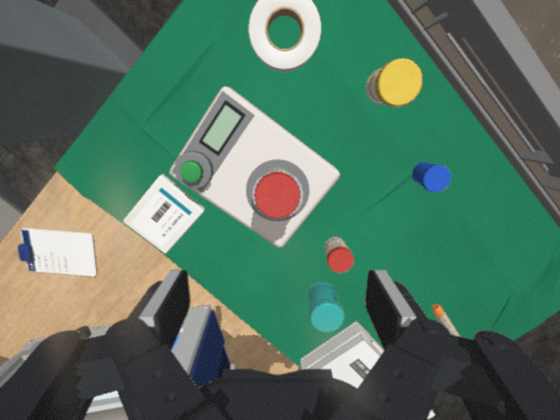

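```bash
cat > h.py <<'E'
import cv2,numpy as np
def ray(cal,uv,z):
    K=cal["K"];E=cal["extrinsics"]
    d=E[:3,:3]@np.linalg.inv(K)@np.array([uv[0],uv[1],1.0]); o=E[:3,3]
    return o+d*(z-o[2])/d[2]
def proj(cal,P):
    E=np.asarray(cal["extrinsics"]);p=(np.asarray(P)-E[:3,3])@E[:3,:3]; q=p@np.asarray(cal["K"]).T
    return q[...,:2]/q[...,2:]
def circ(cal,c,r,z,n=72):
    t=np.linspace(0,2*np.pi,n,endpoint=False)
    return proj(cal,np.c_[c[0]+r*np.cos(t),c[1]+r*np.sin(t),np.full(n,z)])
E
python3 - <<'E'
import pickle,cv2,numpy as np
im,cal=pickle.load(open("w1.pkl","rb"))
c=im[140:240,220:340,::-1]; cv2.imwrite("pics/crop1.png",cv2.resize(c,None,fx=6,fy=6,interpolation=cv2.INTER_CUBIC))
E
```

```text
(no output)
```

View pics/crop1.png

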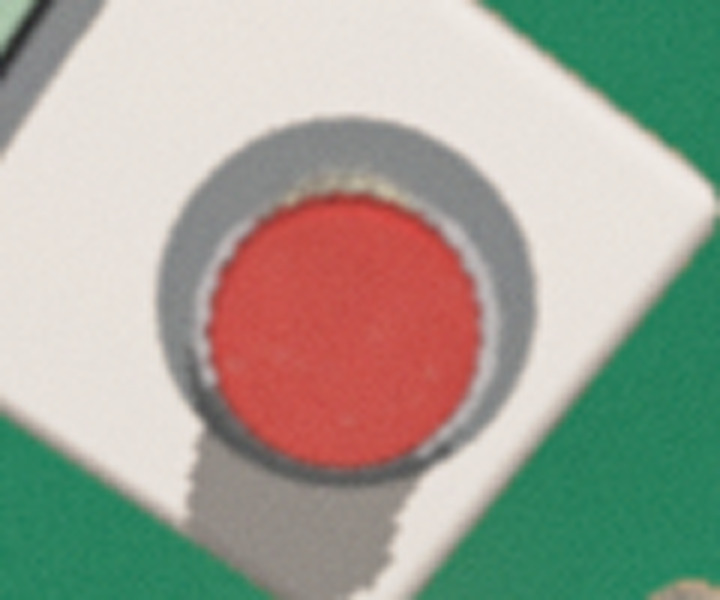

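```bash
cat >> h.py <<'E'
from scipy.optimize import least_squares
def fit_circle(cal,pts,r,z,c0,loss="soft_l1",fr=False):
    W=np.array([ray(cal,p,z)[:2] for p in pts])
    f=lambda x:(np.hypot(W[:,0]-x[0],W[:,1]-x[1])-(x[2] if fr else r))*1000
    s=least_squares(f,list(c0[:2])+([r] if fr else []),loss=loss,f_scale=0.5); return s.x,np.sqrt(np.mean(s.fun**2))
def masks(im):
    hsv=cv2.cvtColor(im,cv2.COLOR_RGB2HSV).astype(int);H,S,V=hsv[...,0],hsv[...,1],hsv[...,2]
    red=((H<8)|(H>172))&(S>110)&(V>90)
    return red,H,S,V
def contour_sub(m,near,rad):
    m=cv2.GaussianBlur(m.astype(np.float32),(0,0),0.7)
    m=(m>0.5).astype(np.uint8)
    cs,_=cv2.findContours(m,cv2.RETR_EXTERNAL,cv2.CHAIN_APPROX_NONE)
    cs=[c[:,0,:] for c in cs if len(c)>20 and np.linalg.norm(c[:,0,:].mean(0)-near)<rad]
    return max(cs,key=len)
E
python3 - <<'E'
import pickle
from h import *
im,cal=pickle.load(open("w1.pkl","rb"))
red,H,S,V=masks(im)
c=contour_sub(red,(277,195),20).astype(float)
# cap top
x,e=fit_circle(cal,c,.02,.096,(.51,.3)); print("cap",x,e,fit_circle(cal,c,.02,.096,(.51,.3),fr=True))
for p in [(200,180),(277,165),(310,180),(255,230),(258,175)]: print(p,im[p[1],p[0]],H[p[1],p[0]],S[p[1],p[0]],V[p[1],p[0]])
# radial edge search for pan outer: from guess, along rays from far outward inward, white->grey
g=cv2.cvtColor(im,cv2.COLOR_RGB2GRAY).astype(np.float32)
ctr=np.array([277.8,190.4]);P=[]
for t in np.linspace(0,2*np.pi,120,endpoint=False):
    d=np.array([np.cos(t),np.sin(t)]); rr=np.arange(24,40,.25)
    q=ctr+rr[:,None]*d
    v=cv2.remap(g,q[:,0].astype(np.float32)[None],q[:,1].astype(np.float32)[None],cv2.INTER_LINEAR)[0]
    dv=np.diff(v); 
    # biggest positive jump
    i=np.argmax(np.convolve(dv,np.ones(5),'same'))
    if v[min(i+8,len(v)-1)]>200 and v[max(i-6,0)]<160: P.append(q[i])
P=np.array(P);print(len(P))
x2,e2=fit_circle(cal,P,.026,.044,(.52,.29));print("pan",x2,e2,fit_circle(cal,P,.026,.044,(.52,.29),fr=True))
d=x2-x;print("offset needed",d,np.hypot(*d),np.degrees(np.arctan2(d[1],d[0])))
o=im[:,:,::-1].copy()
o=cv2.resize(o[140:240,220:340],None,fx=6,fy=6,interpolation=cv2.INTER_CUBIC)
for cc,col in [(circ(cal,x2,.026,.044),(255,0,0)),(circ(cal,x,.02,.096),(0,255,0)),(circ(cal,x,.018,.044),(0,255,255)),(P,(255,0,255))]:
    for u,v in cc: cv2.circle(o,(int((u-220+.5)*6),int((v-140+.5)*6)),2,col,-1)
cv2.imwrite("pics/ov1.png",o)
E
```

```text
cap [0.51367073 0.29994373] 1.1377261787478536 (array([0.51368419, 0.29990818, 0.01899285]), np.float64(0.506680042411611))
(200, 180) [85 86 87] 105 6 87
(277, 165) [134 136 133] 50 6 136
(310, 180) [235 228 223] 13 13 235
(255, 230) [137 131 126] 14 20 137
(258, 175) [136 137 136] 60 2 137
100
pan [0.51812044 0.29828822] 6.542715543366718 (array([0.52092762, 0.29308719, 0.03195404]), np.float64(0.8058582933137269))
offset needed [ 0.00444971 -0.00165551] 0.004747696935399467 -20.407609238402124
```

View pics/ov1.png

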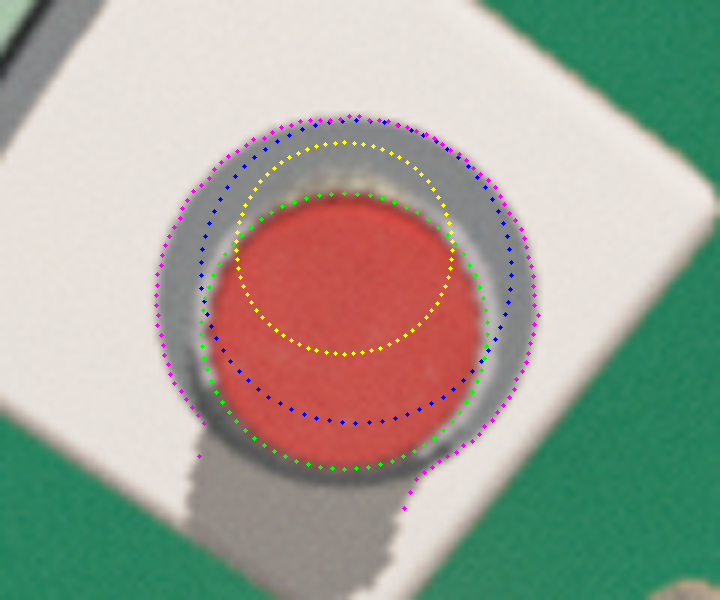

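```bash
python3 - <<'E'
import cv2,numpy as np
a=cv2.imread("pics/scene0.png")[170:270,210:315]; b=cv2.imread("pics/top0.png")[175:265,230:310]
a=cv2.resize(a,(525,500),interpolation=cv2.INTER_CUBIC)[:, :]; b=cv2.resize(b,None,fx=5,fy=5,interpolation=cv2.INTER_CUBIC)
cv2.imwrite("pics/z_scene0.png",a);cv2.imwrite("pics/z_top0.png",b)
w=cv2.imread("pics/wrist1.png")[150:240,235:325]; 
w=cv2.resize(w,None,fx=6.5,fy=6.5,interpolation=cv2.INTER_CUBIC)
w=np.clip((w.astype(float)-90)*2,0,255).astype(np.uint8);cv2.imwrite("pics/z_w1.png",w)
E
```

```text
(no output)
```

View pics/z_scene0.png

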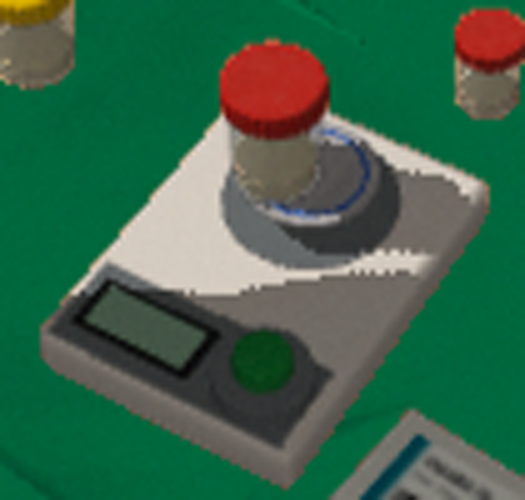

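View pics/z_top0.png

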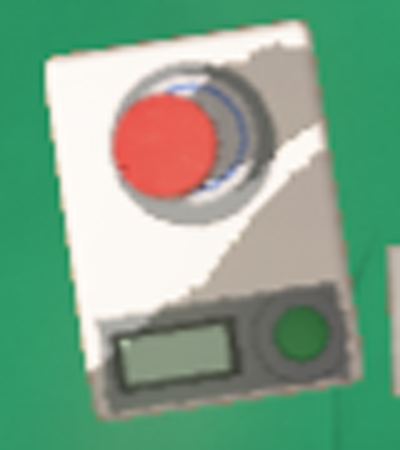

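View pics/z_w1.png

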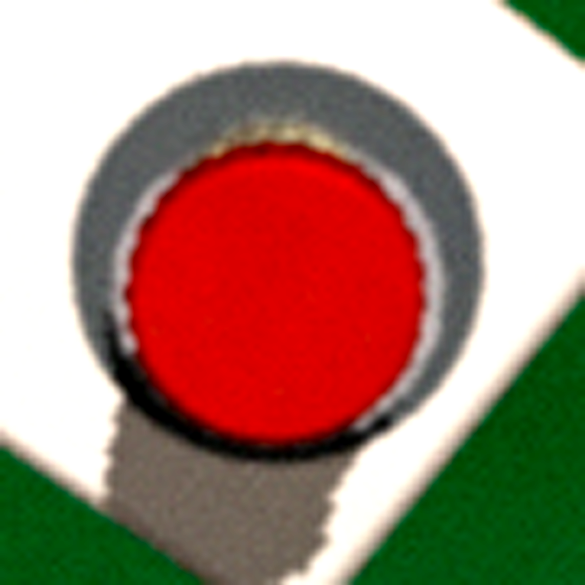

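```bash
python3 - <<'E'
import pickle
from h import *
im,cal=pickle.load(open("w1.pkl","rb"))
g=cv2.cvtColor(im,cv2.COLOR_RGB2GRAY).astype(np.float32)
ctr=np.array([277.3,189.8]);P=[]
for t in np.radians(np.arange(150,390,3)):
    d=np.array([np.cos(t),np.sin(t)]); rr=np.arange(26,38,.25); q=ctr+rr[:,None]*d
    v=cv2.remap(g,q[:,0].astype(np.float32)[None],q[:,1].astype(np.float32)[None],cv2.INTER_LINEAR)[0]
    i=np.argmax(v>185); P.append(q[i])
P=np.array(P)
for z in (.028,.03,.0,.036): print("disc z",z,fit_circle(cal,P,.034,z,(.52,.29),fr=True))
# pan arcs hand + cap
S=lambda L:np.array([(x/6.5+235-.42,y/6.5+150-.42) for x,y in L])
pa=S([(113,270),(117,235),(130,205),(150,180),(175,157),(441,300),(436,240),(424,212),(405,187),(380,165),(437,330)])
print("pan arcs",fit_circle(cal,pa,.026,.044,(.52,.29)),fit_circle(cal,pa,.026,.044,(.52,.29),fr=True))
E
python3 - <<'E'
from h import *
from station import imaging
im=cv2.imread("pics/top0.png")[:,:,::-1].copy()
cal=imaging.get_calibration("top")
red,H,S,V=masks(im)
c=contour_sub(red,(262,203),8).astype(float)
print("cap",fit_circle(cal,c,.02,.096,(.51,.3),fr=True))
Sx=lambda L:np.array([(x/5+230-.4,y/5+175-.4) for x,y in L])
ring=Sx([(165,92),(185,88),(205,91),(225,98),(240,113),(247,133),(245,152),(237,170),(225,180),(208,187)])
print("ring",fit_circle(cal,ring,.0215,.044,(.52,.29)),fit_circle(cal,ring,.0215,.044,(.52,.29),fr=True))
blue=(H>108)&(H<130)&(S>50);ys,xs=np.nonzero(blue[180:225,240:300]);
pts=np.c_[xs+240,ys+180].astype(float);print(len(pts));print("ring auto",fit_circle(cal,pts,.0215,.044,(.52,.29)),fit_circle(cal,pts,.0215,.044,(.52,.29),fr=True))
disc=Sx([(112,150),(118,115),(135,85),(160,68),(195,60),(225,68),(250,85),(270,115),(275,145),(268,175),(252,200),(225,217),(195,225),(160,217),(135,200)])
print("disc",fit_circle(cal,disc,.034,.028,(.52,.29),fr=True))
E
```

```text
disc z 0.028 (array([0.52390515, 0.29015051, 0.03395884]), np.float64(0.11148033961815582))
disc z 0.03 (array([0.52352975, 0.29052259, 0.03374511]), np.float64(0.11077865663079405))
disc z 0.0 (array([0.52916063, 0.28494132, 0.03695104]), np.float64(0.12130409630924965))
disc z 0.036 (array([0.52240357, 0.29163885, 0.03310393]), np.float64(0.1086736179987712))
pan arcs (array([0.52328562, 0.29038191]), np.float64(0.24198325269299645)) (array([0.52330515, 0.29035211, 0.02602215]), np.float64(0.2427837139970922))
cap (array([0.51235588, 0.30038899, 0.01848224]), np.float64(0.5500180120265237))
ring (array([0.52162495, 0.29147974]), np.float64(0.7595328297912953)) (array([0.52202183, 0.29042967, 0.02059484]), np.float64(0.6356986586651342))
28
ring auto (array([0.52191292, 0.29302565]), np.float64(0.542847002464972)) (array([0.52222294, 0.29225058, 0.02082633]), np.float64(0.4468862666868305))
disc (array([0.52261685, 0.2912163 , 0.03304306]), np.float64(0.2972590721955672))
```

play_rows --pt "0 0 0.72 0 0 0 0" --pt "0 0 0.72 0 0 0 0" --pt "0 0 0 -1 0 0 0" --pt "0 0 0 -1 0 0 0" --pt "0 0 0 -1 0 0 0" --pt "0 0 0 -1 0 0 0" --pt "0 0.94 0.342 0 0 0 0" --pt "0 0 0 0 0 0 0"

```text
time: 3.25
position: [0.4676, 0.3415, 0.1467]
tcp_rot: [-0.529, 0.756, 0.312, -0.225]
ft_force: [-1.6, -0.4, -1.8]
gripper_width: 0.0
```

```bash
cat >> h.py <<'E'
from scipy.spatial.transform import Rotation as Ro
def Rq(q): return Ro.from_quat([q[1],q[2],q[3],q[0]]).as_matrix()
def unit(s,dw): return np.round(Rq(s["tcp_rot"]).T@np.asarray(dw)/.05,4)
E
cat > st.py <<'E'
from station import monitor
from h import *
s=monitor.read_state();R=Rq(s["tcp_rot"])
print(round(s["time"],2),np.round(s["position"],4),"F",np.round(s["ft_force"],2),s["gripper_width"],np.round(s["q"],2))
print(np.round(R,3).tolist())
pan=np.array([.5235,.2903]);d=np.array([1,-1])/2**.5
t=pan-s["position"][:2];print("along",t@d*1000,"lat",(t@np.array([d[1],-d[0]]))*1000)
E
python3 st.py; python3 - <<'E'
import sys;sys.path.insert(0,".")
from station import imaging
import cv2
cv2.imwrite("pics/scene2.png",imaging.read_camera("scene")[:,:,::-1])
E
```

```text
3.25 [0.4676 0.3415 0.1467] F [-1.65 -0.44 -1.76] 3.0480773537072456e-05 [ 0.58  0.01 -0.19  1.31 -0.34  1.35]
[[0.704, 0.235, -0.67], [0.71, -0.245, 0.66], [-0.01, -0.941, -0.339]]
along 75.75213873767746 lat -3.326687870293971
```

View pics/scene2.png

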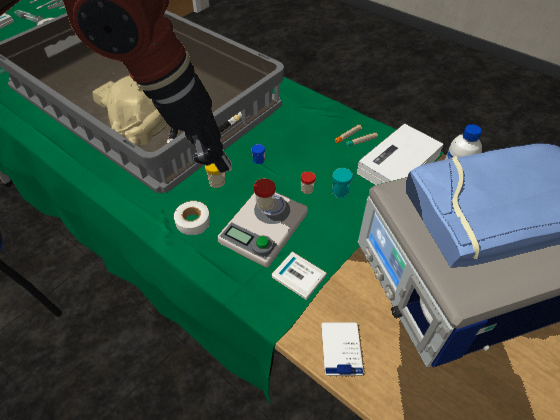

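play_rows --pt "0.066 0.846 0.308 0 0 0 0" --pt "0 0.846 0.308 0 0 0 0" --pt "0 0 0 0 0 0 0"

```text
time: 3.6
position: [0.4714, 0.3432, 0.0593]
tcp_rot: [-0.529, 0.757, 0.312, -0.223]
ft_force: [-0.5, -0.7, -1.1]
gripper_width: 0.0001
```

```bash
python3 st.py; python3 - <<'E'
from station import imaging
import cv2
cv2.imwrite("pics/scene3.png",cv2.resize(imaging.read_camera("scene")[120:290,150:350,::-1],None,fx=3.5,fy=3.5))
E
```

```text
3.6 [0.4714 0.3432 0.0593] F [-0.52 -0.72 -1.07] 0.00010680999794214838 [ 0.58  0.07 -0.29  1.15 -0.34  1.35]
[[0.706, 0.236, -0.668], [0.709, -0.245, 0.662], [-0.007, -0.94, -0.34]]
along 74.25913114634409 lat 0.565037079852164
```

View pics/scene3.png

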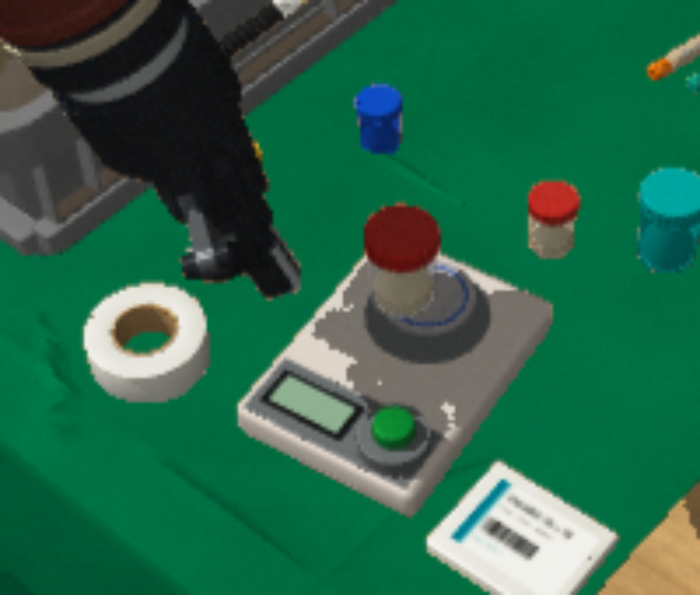

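play_rows --pt "0 0.065 -0.104 0 0 0 0" --pt "0 0.065 -0.104 0 0 0 0" --pt "0 0.065 -0.104 0 0 0 0" --pt "0 0.065 -0.104 0 0 0 0" --pt "0 0 0 0 0 0 0"

```text
time: 4.15
position: [0.4915, 0.3277, 0.0587]
tcp_rot: [-0.53, 0.757, 0.314, -0.22]
ft_force: [-0.2, -0.6, 0.1]
gripper_width: -0.0
```

```bash
python3 st.py; python3 - <<'E'
from station import imaging
import cv2
cv2.imwrite("pics/scene4.png",cv2.resize(imaging.read_camera("scene")[150:250,200:320,::-1],None,fx=5.5,fy=5.5,interpolation=cv2.INTER_CUBIC))
E
```

```text
4.15 [0.4915 0.3277 0.0587] F [-0.16 -0.62  0.09] -1.7703829755603104e-05 [ 0.54  0.06 -0.3   1.12 -0.34  1.31]
[[0.706, 0.243, -0.665], [0.708, -0.241, 0.664], [0.001, -0.94, -0.342]]
along 49.03488578505185 lat 3.7954523708540258
```

View pics/scene4.png

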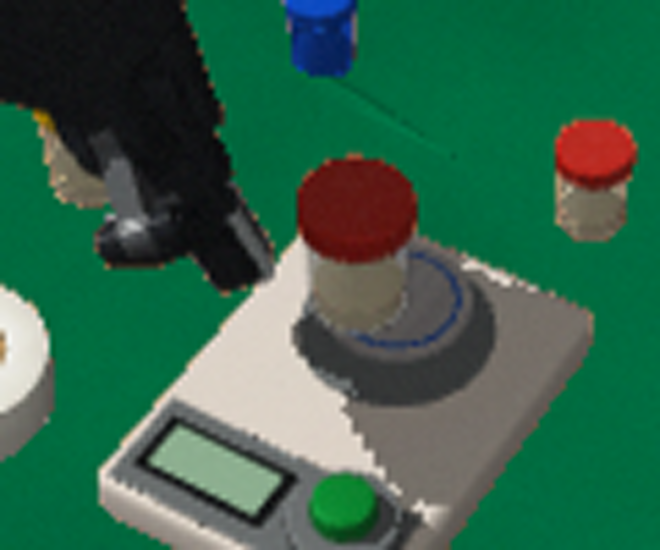

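play_rows --pt "0 0 0 0 0 0 0" --pt "0 0 0 0 0 0 0"

```text
time: 4.4
position: [0.4905, 0.3284, 0.0582]
tcp_rot: [-0.53, 0.756, 0.315, -0.22]
ft_force: [0.2, -0.5, -0.0]
gripper_width: -0.0002
```

```bash
python3 st.py
```

```text
4.4 [0.4905 0.3284 0.0582] F [ 0.2  -0.54 -0.02] -0.00023144218408248287 [ 0.54  0.06 -0.3   1.12 -0.34  1.31]
[[0.705, 0.242, -0.666], [0.709, -0.241, 0.663], [-0.0, -0.94, -0.342]]
along 50.25825271435823 lat 3.644301449442014
```

play_rows --pt "-0.07 0.085 0.031 0 0 0 0" --pt "0 0 0 0 0 0 0" --pt "0 0 0 0 0 0 0"

```text
time: 4.7
position: [0.4879, 0.3257, 0.0533]
tcp_rot: [-0.53, 0.756, 0.314, -0.22]
ft_force: [0.5, 0.6, -0.1]
gripper_width: 0.0004
```

```bash
python3 st.py
```

```text
4.7 [0.4879 0.3257 0.0533] F [ 0.46  0.62 -0.09] 0.00039329145227373337 [ 0.54  0.05 -0.31  1.11 -0.34  1.31]
[[0.705, 0.242, -0.666], [0.709, -0.241, 0.663], [-0.0, -0.94, -0.342]]
along 50.215532821370125 lat -0.1584926103208109
```

play_rows --pt "0 0.0171 -0.047 0 0 0 0" --pt "0 0.0171 -0.047 0 0 0 0" --pt "0 0.0137 -0.0376 0 0 0 0" --pt "0 0.0103 -0.0282 0 0 0 0" --pt "0 0.0103 -0.0282 0 0 0 0" --pt "0 0.0103 -0.0282 0 0 0 0" --pt "0 0.0103 -0.0282 0 0 0 0" --pt "0 0 0 0 0 0 0"

```text
time: 5.5
position: [0.4976, 0.3165, 0.0536]
tcp_rot: [-0.53, 0.756, 0.314, -0.22]
ft_force: [-0.0, 0.3, -0.4]
gripper_width: -0.0
```

```bash
python3 st.py; python3 - <<'E'
from station import imaging
import cv2,numpy as np
a=cv2.resize(imaging.read_camera("scene")[150:250,200:320,::-1],None,fx=5,fy=5,interpolation=cv2.INTER_CUBIC)
cv2.imwrite("pics/scene5.png",a)
b=cv2.resize(imaging.read_camera("top")[160:260,220:320,::-1],None,fx=5,fy=5,interpolation=cv2.INTER_CUBIC)
cv2.imwrite("pics/top5.png",b)
E
```

```text
5.5 [0.4976 0.3165 0.0536] F [-0.05  0.32 -0.44] -2.904482259501216e-05 [ 0.52  0.05 -0.32  1.1  -0.34  1.28]
[[0.705, 0.242, -0.666], [0.709, -0.241, 0.663], [0.0, -0.94, -0.342]]
along 36.86514372396546 lat 0.18245799272529825
```

View pics/scene5.png

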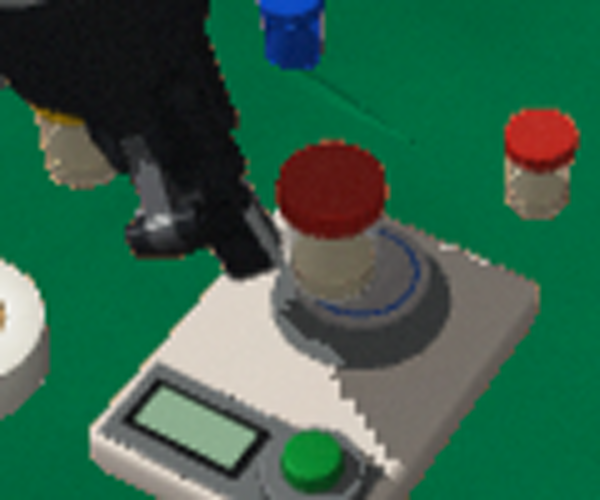

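View pics/top5.png

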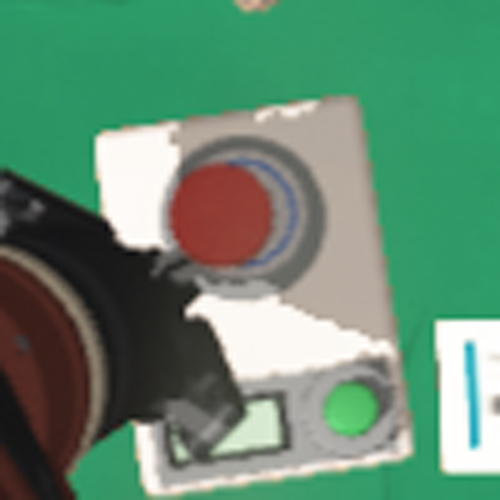

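```bash
cat > topm.py <<'E'
from h import *
from station import imaging
import sys
n=sys.argv[1]
cal=imaging.get_calibration("top");im=imaging.read_camera("top")
cv2.imwrite(f"pics/top{n}.png",cv2.resize(im[160:260,220:320,::-1],None,fx=5,fy=5,interpolation=cv2.INTER_CUBIC))
red,H,S,V=masks(im)
c=contour_sub(red,(264,203),8).astype(float)
x,e=fit_circle(cal,c,.02,.096,(.51,.3),fr=True);print("cap",np.round(x,4),e,"moved since start",np.round((x[:2]-[.5124,.3004])*1000,2))
m=red[185:225,245:290];ys,xs=np.nonzero(m);print("centroid world",ray(cal,(xs.mean()+245,ys.mean()+185),.096)[:2],len(xs))
blue=(H>105)&(H<130)&(S>45);ys,xs=np.nonzero(blue[180:225,240:300]);pts=np.c_[xs+240,ys+180].astype(float)
if len(pts)>8: print("ring",len(pts),fit_circle(cal,pts,.0215,.044,(.52,.29)))
E
python3 topm.py 6; python3 - <<'E'
import sys
from h import *
from station import imaging
cal=imaging.get_calibration("top");im=cv2.imread("pics/top0.png")[:,:,::-1].copy()
red,*_=masks(im)
m=red[185:225,245:290];ys,xs=np.nonzero(m);print("start centroid",ray(cal,(xs.mean()+245,ys.mean()+185),.096)[:2],len(xs))
E
```

```text
cap [0.5145 0.2987 0.0181] 0.5199461544953016 moved since start [ 2.1  -1.69]
centroid world [0.51443861 0.29870078] 324
ring 29 (array([0.52202499, 0.29293356]), np.float64(0.6163237897112746))
start centroid [0.51229574 0.30040022] 337
```

play_rows --pt "0 0.0082 -0.0226 0 0 0 0" --pt "0 0.0082 -0.0226 0 0 0 0" --pt "0 0.0082 -0.0226 0 0 0 0" --pt "0 0.0082 -0.0226 0 0 0 0" --pt "0 0.0082 -0.0226 0 0 0 0" --pt "0 0.0082 -0.0226 0 0 0 0" --pt "0 0 0 0 0 0 0"

```text
time: 6.35
position: [0.5027, 0.3114, 0.0537]
tcp_rot: [-0.53, 0.756, 0.314, -0.22]
ft_force: [-0.2, 0.3, 0.5]
gripper_width: -0.0001
```

```bash
python3 st.py; python3 topm.py 7;python3 - <<'E'
from station import imaging
import cv2,numpy as np
a=cv2.resize(imaging.read_camera("scene")[150:250,200:320,::-1],None,fx=5,fy=5,interpolation=cv2.INTER_CUBIC)
cv2.imwrite("pics/scene7.png",a)
E
```

```text
6.35 [0.5027 0.3114 0.0537] F [-0.18  0.33  0.45] -0.00012949196676611649 [ 0.5   0.05 -0.32  1.1  -0.33  1.27]
[[0.705, 0.243, -0.666], [0.709, -0.241, 0.663], [0.0, -0.94, -0.342]]
along 29.63912471583906 lat 0.26697118903314454
cap [0.5195 0.2935 0.0182] 0.5935276433143585 moved since start [ 7.13 -6.91]
centroid world [0.51945412 0.29350559] 327
ring 22 (array([0.52355817, 0.29243316]), np.float64(0.5576201567119609))
```

View pics/scene7.png

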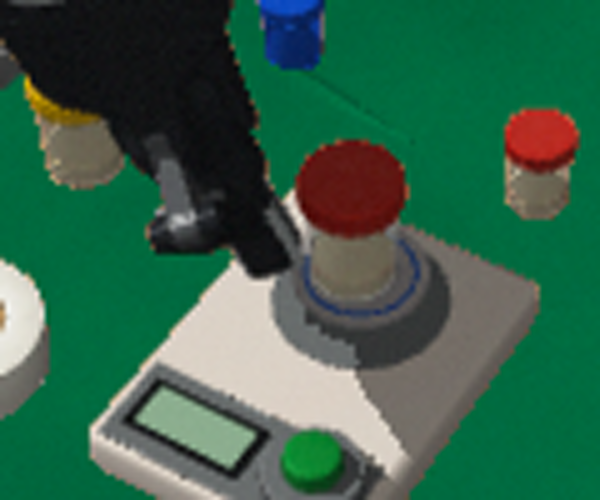

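View pics/top7.png

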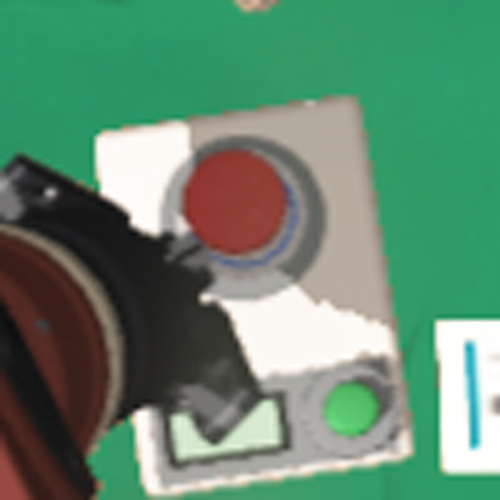

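play_rows --pt "0 0.0082 -0.0226 0 0 0 0" --pt "0 0.0082 -0.0226 0 0 0 0" --pt "0 0.0075 -0.0207 0 0 0 0" --pt "0 0 0 0 0 0 0" --pt "0 0 0 0 0 0 0"

```text
time: 6.95
position: [0.5051, 0.309, 0.0537]
tcp_rot: [-0.53, 0.756, 0.314, -0.22]
ft_force: [0.5, 0.1, 0.2]
gripper_width: 0.0002
```

```bash
python3 st.py; python3 topm.py 8
```

```text
6.95 [0.5051 0.309  0.0537] F [0.46 0.12 0.23] 0.00019325155543655208 [ 0.5   0.05 -0.32  1.1  -0.33  1.26]
[[0.705, 0.243, -0.666], [0.709, -0.241, 0.663], [0.0, -0.94, -0.342]]
along 26.238580693240166 lat 0.2481139993711287
cap [0.5222 0.2913 0.0183] 0.47753653718099043 moved since start [ 9.77 -9.1 ]
centroid world [0.52212289 0.29129969] 328
ring 19 (array([0.52366043, 0.29185824]), np.float64(0.7243544487143844))
```

play_rows --pt "0 -0.0342 0.094 0 0 0 0" --pt "0 -0.137 0.376 0 0 0 0" --pt "0 -0.137 0.376 0 0 0 0" --pt "0 -0.94 -0.342 0 0 0 0" --pt "0 -0.94 -0.342 0 0 0 0" --pt "0 -0.94 -0.342 0 0 0 0" --pt "0 0 0 1 0 0 0" --pt "0 0 0 1 0 0 0"

```text
time: 7.8
position: [0.4733, 0.3424, 0.2063]
tcp_rot: [-0.595, 0.706, 0.296, -0.246]
ft_force: [0.2, -0.6, -0.2]
gripper_width: -0.0001
```

play_rows --pt "0 0 0 1 0 0 0" --pt "0 0 0 1 0 0 0" --pt "0 0 -0.9 0 0 0 0" --pt "0 0 -0.9 0 0 0 0" --pt "0 0 0 0 0 0 0" --pt "0 0 0 0 0 0 0"

```text
time: 8.4
position: [0.5372, 0.2768, 0.2034]
tcp_rot: [0.653, -0.653, -0.271, 0.271]
ft_force: [0.1, -0.0, -0.5]
gripper_width: 0.0004
```

```bash
python3 st.py; python3 topm.py 9; python3 - <<'E'
from station import monitor, imaging, workorder
import cv2,numpy as np, pickle
cal=imaging.get_calibration("wrist"); im=imaging.read_camera("wrist"); cv2.imwrite("pics/wrist9.png",im[:,:,::-1]); pickle.dump((im,cal),open("w9.pkl","wb"))
for q in ["red_jar","pan_centre","weigh_key_top"]:
    print(q,[(np.round(d["location"],4).tolist(),round(d["confidence"],2)) for d in imaging.mark_of("wrist",q)])
E
```

```text
8.4 [0.5372 0.2768 0.2034] F [ 0.05 -0.04 -0.49] 0.00035916268708295195 [0.26 0.11 0.06 1.51 0.   1.04]
[[0.707, -0.001, -0.708], [0.708, -0.0, 0.707], [-0.0, -1.0, 0.0]]
along -19.246200426425254 lat 0.11810686040370812
red_jar [([0.5234, 0.2913, 0.0417], 0.89), ([0.6286, 0.2905, 0.0023], 0.8), ([0.669, 0.233, -0.0009], 0.78), ([0.6273, 0.4124, 0.0003], 0.58)]
pan_centre [([0.5263, 0.2899, 0.0463], 0.57)]
weigh_key_top []Traceback (most recent call last):
  File "topm.py", line 8, in <module>
    c=contour_sub(red,(264,203),8).astype(float)
      ~~~~~~~~~~~^^^^^^^^^^^^^^^^^
  File "h.py", line 26, in contour_sub
    return max(cs,key=len)
ValueError: max() iterable argument is empty
```

View pics/wrist9.png

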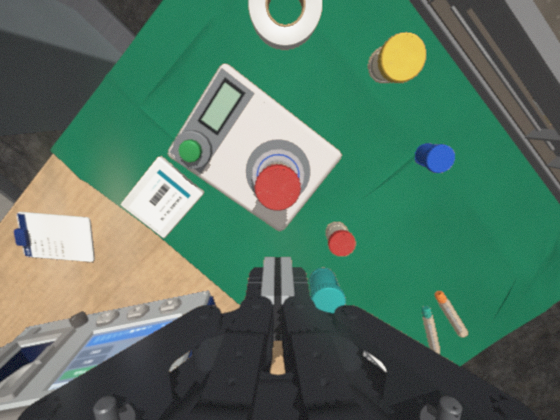

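View pics/top9.png

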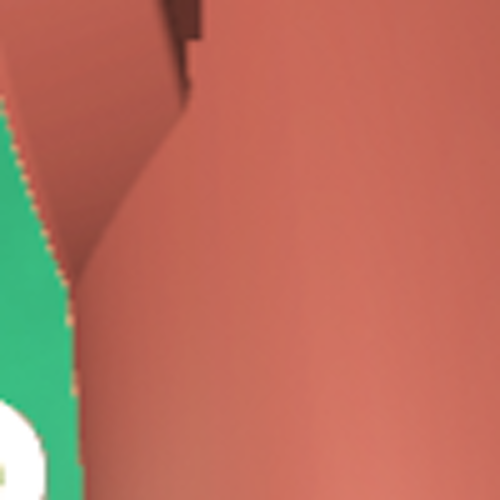

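```bash
cat > wm.py <<'E'
import pickle,sys
from h import *
im,cal=pickle.load(open(sys.argv[1],"rb"))
red,H,S,V=masks(im)
g=cv2.cvtColor(im,cv2.COLOR_RGB2GRAY).astype(np.float32)
pr=proj(cal,np.array([.5238,.2902,.028]))
c=contour_sub(red,proj(cal,np.array([.5235,.2903,.096])),20).astype(float)
x,e=fit_circle(cal,c,.02,.096,(.52,.29),fr=True); print("cap",x,e)
P=[];t0=np.radians(np.arange(0,360,3))
for t in t0:
    dd=np.array([np.cos(t),np.sin(t)]); rr=np.arange(25,42,.25); q=pr+rr[:,None]*dd
    v=cv2.remap(g,q[:,0].astype(np.float32)[None],q[:,1].astype(np.float32)[None],cv2.INTER_LINEAR)[0]
    i=np.argmax(v>185)
    if i>4 and v[i-4]<165: P.append(q[i])
P=np.array(P)
for _ in range(4):
    y,e=fit_circle(cal,P,.034,.028,(.52,.29)); W=np.array([ray(cal,p,.028)[:2] for p in P]); P=P[abs(np.hypot(*(W-y).T)-.034)<.0008] if _ else P[abs(np.hypot(*(W-y).T)-.034)<.003]
print("disc",len(P),y,e)
u,v=proj(cal,np.array([.5235,.2903,.044])).astype(int)
b=(H>105)&(H<130)&(S>45); ys,xs=np.nonzero(b[v-35:v+35,u-35:u+35]); B=np.c_[xs+u-35,ys+v-35].astype(float)
if len(B)>8: r,e=fit_circle(cal,B,.0215,.044,(.52,.29));print("ring",len(B),r,e); print("cap-ring",(x[:2]-r)*1000)
print("cap-disc mm",(x[:2]-y)*1000)
o=cv2.resize(im[v-50:v+50,u-60:u+60,::-1],None,fx=6,fy=6,interpolation=cv2.INTER_CUBIC)
for cc,col in [(circ(cal,y,.034,.028),(255,0,0)),(circ(cal,x,.02,.096),(0,255,0)),(circ(cal,y,.026,.044),(0,255,255)),(circ(cal,y,.0215,.044),(255,0,255))]:
    for a,bb in cc: cv2.circle(o,(int((a-u+60+.5)*6),int((bb-v+50+.5)*6)),2,col,-1)
cv2.imwrite(f"pics/ov_{sys.argv[1][:-4]}.png",o)
E
python3 wm.py w9.pkl; python3 wm.py w1.pkl
```

```text
cap [0.52317319 0.29038284 0.01887232] 0.41989331653222106
disc 84 [0.52397024 0.290118  ] 0.13785584246022498
ring 140 [0.52457136 0.2895531 ] 0.6423511579981098
cap-ring [-1.39816445  0.82973895]
cap-disc mm [-0.79705033  0.26484167]
cap [0.51368419 0.29990818 0.01899285] 0.5066800474588401
disc 95 [0.52396478 0.2901385 ] 0.1445164403255615
cap-disc mm [-10.28058986   9.76968157]
```

View pics/ov_w9.png

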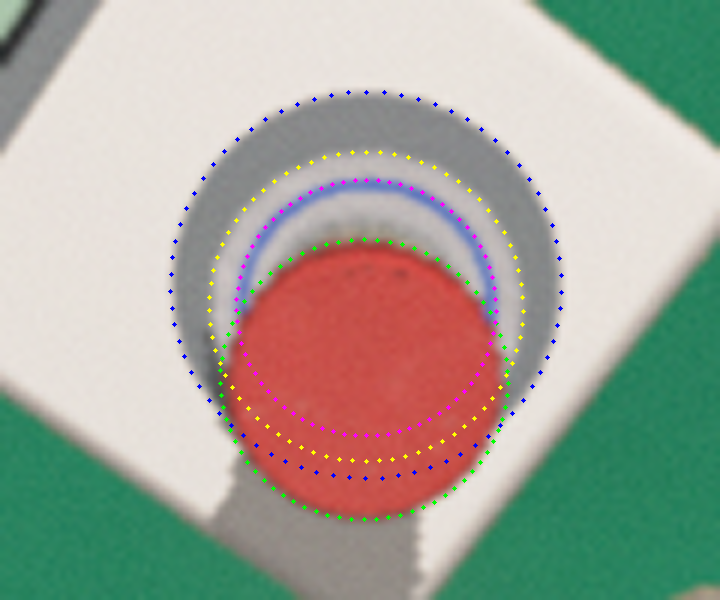

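```bash
python3 - <<'E'
import pickle
from h import *
from station import imaging
D=[]
for n,near in [("w1",(191,172)),("w9",(190,151))]:
    im,cal=pickle.load(open(n+".pkl","rb")); D.append((n,im,cal,near,22))
for n,near in [("top",(290,242)),("scene",(263,242))]:
    im=cv2.imread(f"pics/{n}0.png")[:,:,::-1].copy(); D.append((n,im,imaging.get_calibration(n),near,12))
O=[];V_=[]
for n,im,cal,near,r in D:
    hsv=cv2.cvtColor(im,cv2.COLOR_RGB2HSV); 
    m=((hsv[...,0]>45)&(hsv[...,0]<85)&(hsv[...,1]>120)).astype(np.uint8)
    k,lab,st,ce=cv2.connectedComponentsWithStats(m)
    i=lab[near[1],near[0]]; print(n,i,st[i],ce[i],hsv[near[1],near[0]])
    u=ce[i];O.append(np.asarray(cal["extrinsics"])[:3,3]);d=ray(cal,u,0)-O[-1];V_.append(d/np.linalg.norm(d))
    print([np.round(ray(cal,u,z)[:2],4) for z in (.03,.04,.05)])
def tri(I):
    A=sum(np.eye(3)-np.outer(V_[i],V_[i]) for i in I);b=sum((np.eye(3)-np.outer(V_[i],V_[i]))@O[i] for i in I);return np.linalg.solve(A,b)
for I in [(0,1,2,3),(0,1),(0,3),(2,3),(0,2)]: print(I,tri(I))
E
```

```text
w1 3 [181 161  21  21 354] [190.98022599 171.08757062] [ 67 149 157]
[array([0.4455, 0.2423]), array([0.4461, 0.2457]), array([0.4467, 0.2491])]
w9 3 [179 140  22  22 372] [189.62365591 150.4516129 ] [ 68 150 155]
[array([0.4449, 0.243 ]), array([0.446 , 0.2459]), array([0.447 , 0.2488])]
top 2 [286 237   9  10  74] [290.  241.5] [ 65 131 115]
[array([0.4453, 0.2476]), array([0.4448, 0.2479]), array([0.4444, 0.2483])]
scene 8 [256 236  13  13 127] [262.07086614 241.76377953] [ 70 243  65]
[array([0.4525, 0.2543]), array([0.4471, 0.2494]), array([0.4418, 0.2444])]
(0, 1, 2, 3) [0.44564297 0.24738864 0.04364215]
(0, 1) [0.44630413 0.24683605 0.04338588]
(0, 3) [0.44578087 0.24727791 0.04359121]
(2, 3) [0.44492453 0.24780785 0.04363134]
(0, 2) [0.44549461 0.24779386 0.04532994]
```

```bash
python3 - <<'E'
from h import *
from station import imaging
T=imaging.get_calibration("top");S=imaging.get_calibration("scene")
for z in (0,.1,.2,.25): print(z,"top (357,182)",ray(T,(357,182),z)[:2],"top(430,240)",ray(T,(430,240),z)[:2],"scene (374,184)",ray(S,(374,184),z)[:2],"scene(358,230)",ray(S,(358,230),z)[:2])
E
```

```text
0 top (357,182) [0.57114717 0.10610376] top(430,240) [ 0.45028724 -0.04140241] scene (374,184) [0.72597457 0.1885237 ] scene(358,230) [0.60496568 0.14819438]
0.1 top (357,182) [0.55284383 0.12504013] top(430,240) [ 0.44538952 -0.00610485] scene (374,184) [0.63537502 0.15047906] scene(358,230) [0.53178582 0.11595529]
0.2 top (357,182) [0.53454048 0.1439765 ] top(430,240) [0.44049179 0.02919271] scene (374,184) [0.54477547 0.11243441] scene(358,230) [0.45860596 0.0837162 ]
0.25 top (357,182) [0.52538881 0.15344469] top(430,240) [0.43804293 0.04684149] scene (374,184) [0.49947569 0.09341209] scene(358,230) [0.42201603 0.06759666]
```

play_rows --pt "-0.86 0 0.44 0 0 0 0" --pt "-0.86 0 0.44 0 0 0 0" --pt "0 0.65 0 0 0 0 0" --pt "0 0.65 0 0 0 0 0" --pt "0 0.65 0 0 0 0 0" --pt "0 0 0 0 0 0 0" --pt "0 0 0 0 0 0 0"

```text
time: 9.35
position: [0.4446, 0.2478, 0.1068]
tcp_rot: [0.653, -0.653, -0.272, 0.272]
ft_force: [1.0, 0.3, 0.6]
gripper_width: 0.0002
```

```bash
python3 st.py; python3 - <<'E'
from station import imaging,monitor
from h import *
s=monitor.read_state()
print(unit(s,np.array([.4457-s["position"][0],.2473-s["position"][1],0])))
im=imaging.read_camera("scene")
cv2.imwrite("pics/scene10.png",cv2.resize(im[130:270,190:330,::-1],None,fx=4.2,fy=4.2,interpolation=cv2.INTER_CUBIC))
E
```

```text
9.35 [0.4446 0.2478 0.1068] F [0.98 0.26 0.6 ] 0.00019350436057627302 [ 0.25 -0.16 -0.39  1.34  0.    1.03]
[[0.705, -0.0, -0.71], [0.71, -0.0, 0.705], [-0.0, -1.0, 0.0]]
along 25.735884854361256 lat -85.84519645898378
[ 0.0085 -0.     -0.0226]
```

View pics/scene10.png

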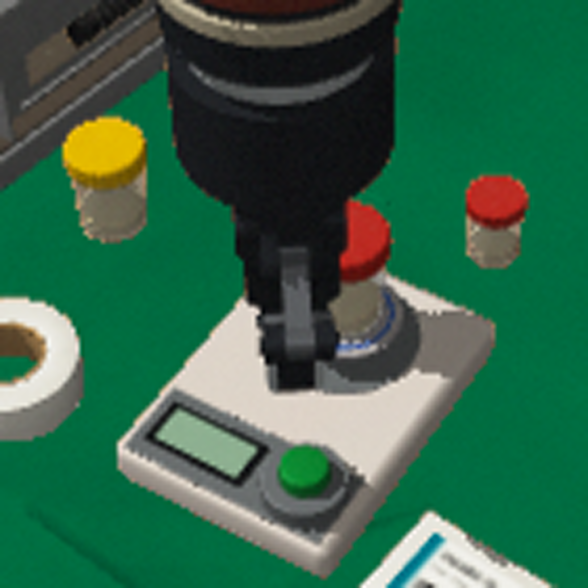

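play_rows --pt "0.01 0.45 -0.02 0 0 0 0" --pt "0 0.45 0 0 0 0 0" --pt "0 0 0 0 0 0 0" --pt "0 0 0 0 0 0 0"

```text
time: 9.8
position: [0.4469, 0.2474, 0.063]
tcp_rot: [-0.653, 0.653, 0.272, -0.271]
ft_force: [0.6, 0.9, -0.8]
gripper_width: 0.0001
```

```bash
python3 st.py; python3 - <<'E'
from station import imaging,monitor
from h import *
im=imaging.read_camera("scene")
cv2.imwrite("pics/scene11.png",cv2.resize(im[150:270,200:330,::-1],None,fx=4.8,fy=4.8,interpolation=cv2.INTER_CUBIC))
E
```

```text
9.8 [0.4469 0.2474 0.063 ] F [ 0.61  0.88 -0.76] 0.00010872401069721937 [ 0.25 -0.13 -0.44  1.26  0.    1.03]
[[0.705, 0.001, -0.709], [0.709, 0.0, 0.705], [0.001, -1.0, -0.001]]
along 23.81633479878378 lat -84.48789210145371
```

View pics/scene11.png

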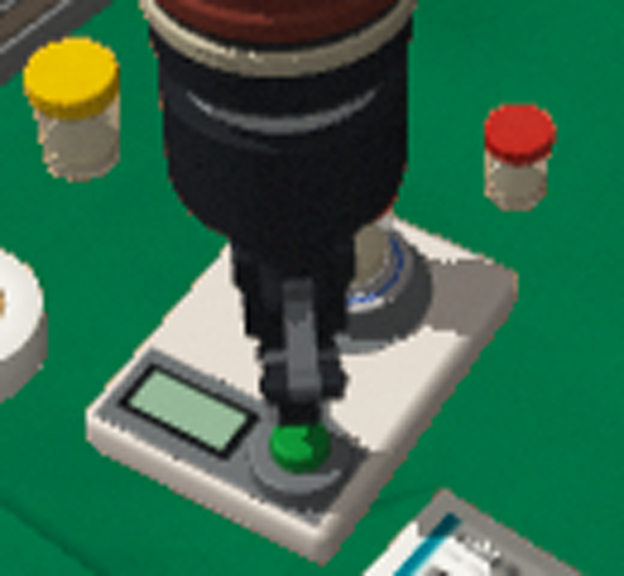

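play_rows --pt "0 0.06 0 0 0 0 0" --pt "0 0.06 0 0 0 0 0" --pt "0 0.06 0 0 0 0 0" --pt "0 0.04 0 0 0 0 0" --pt "0 0.04 0 0 0 0 0" --pt "0 0 0 0 0 0 0"

```text
time: 10.45
position: [0.4461, 0.2471, 0.048]
tcp_rot: [0.653, -0.653, -0.271, 0.272]
ft_force: [0.3, -0.8, 1.7]
gripper_width: 0.0002
```

play_rows --pt "0 0.03 0 0 0 0 0" --pt "0 0.03 0 0 0 0 0" --pt "0 0 0 0 0 0 0"

```text
time: 10.75
position: [0.4462, 0.2471, 0.0452]
tcp_rot: [0.653, -0.653, -0.272, 0.271]
ft_force: [-1.4, -0.3, 2.8]
gripper_width: 0.0001
```

```bash
python3 st.py; python3 - <<'E'
from station import imaging,monitor
from h import *
im=imaging.read_camera("scene")
cv2.imwrite("pics/scene12.png",cv2.resize(im[150:270,200:330,::-1],None,fx=4.8,fy=4.8,interpolation=cv2.INTER_CUBIC))
E
```

```text
10.75 [0.4462 0.2471 0.0452] F [-1.37 -0.31  2.83] 0.00014311359790093506 [ 0.25 -0.12 -0.47  1.22  0.    1.03]
[[0.705, 0.0, -0.709], [0.709, 0.0, 0.705], [0.0, -1.0, -0.0]]
along 24.13442042938363 lat -85.1932009359565
```

View pics/scene12.png

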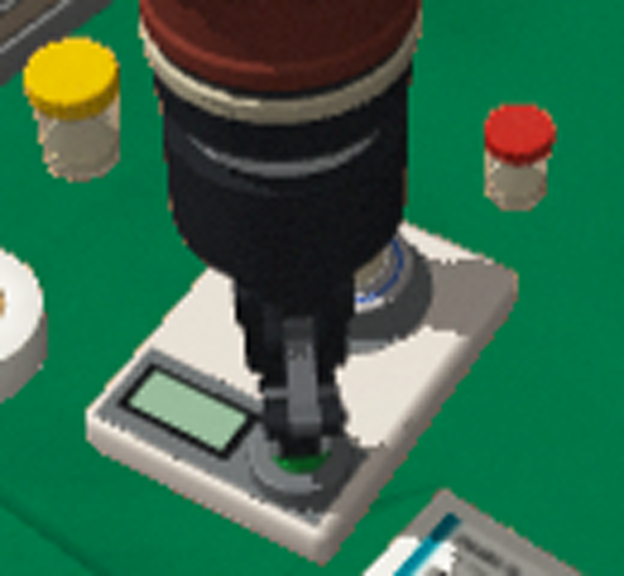

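play_rows --pt "0 0.03 0 0 0 0 0" --pt "0 0 0 0 0 0 0"

```text
time: 11.0
position: [0.4463, 0.2471, 0.044]
tcp_rot: [-0.653, 0.653, 0.272, -0.271]
ft_force: [-2.9, -0.3, 5.7]
gripper_width: -0.0001
```

play_rows --pt "0 0.02 0 0 0 0 0" --pt "0 0 0 0 0 0 0"

```text
time: 11.2
position: [0.4463, 0.2472, 0.0438]
tcp_rot: [-0.653, 0.653, 0.272, -0.271]
ft_force: [-5.1, -1.3, 13.2]
gripper_width: -0.0
```

The force jumped to 13 N with almost no further travel, so the key is on its stop. I'll release it.

play_rows --pt "0 -0.1 0 0 0 0 0" --pt "0 -0.3 0 0 0 0 0" --pt "0 -0.8 0 0 0 0 0" --pt "0 -0.9 0 0 0 0 0" --pt "0 -0.9 0 0 0 0 0" --pt "0 -0.3 0 0 0 0 0" --pt "0 0 0 0 0 0 0"

```text
time: 11.9
position: [0.4476, 0.2475, 0.2111]
tcp_rot: [-0.653, 0.653, 0.273, -0.27]
ft_force: [-0.2, 0.9, -1.4]
gripper_width: -0.0001
```

play_rows --pt "0.4 0 0.8 0 0 0 0" --pt "0.4 0 0.8 0 0 0 0" --pt "0 0 0 0 0 0 0" --pt "0 0 0 0 0 0 0"

```text
time: 12.3
position: [0.4166, 0.3322, 0.2061]
tcp_rot: [-0.653, 0.653, 0.271, -0.273]
ft_force: [0.4, 0.2, -0.0]
gripper_width: -0.0003
```

```bash
python3 st.py; python3 - <<'E'
from station import monitor, imaging, workorder
import cv2,numpy as np, pickle
cal=imaging.get_calibration("wrist"); im=imaging.read_camera("wrist"); cv2.imwrite("pics/wrist13.png",im[:,:,::-1]); pickle.dump((im,cal),open("w13.pkl","wb"))
a=imaging.read_camera("scene"); cv2.imwrite("pics/scene13.png",cv2.resize(a[150:270,200:330,::-1],None,fx=4.8,fy=4.8,interpolation=cv2.INTER_CUBIC))
for c in ("wrist","scene"):
  for q in ["red_jar","pan_centre","weigh_key_top","yellow_jar","tape","gauze"]:
    print(c,q,[(np.round(d["location"],4).tolist(),round(d["confidence"],2)) for d in imaging.mark_of(c,q)][:3])
E
python3 wm.py w13.pkl
```

```text
12.3 [0.4166 0.3322 0.2061] F [ 0.37  0.15 -0.05] -0.0003236024547610272 [ 0.43 -0.1  -0.15  1.52 -0.    1.21]
[[0.704, -0.002, -0.71], [0.71, -0.001, 0.704], [-0.002, -1.0, 0.001]]
along 105.21202204338638 lat -46.00285607179973
wrist red_jar [([0.6254, 0.4129, 0.002], 0.95), ([0.5238, 0.2923, 0.042], 0.63), ([0.6268, 0.2923, 0.003], 0.46)]
wrist pan_centre [([0.5212, 0.2875, 0.043], 0.97)]
wrist weigh_key_top [([0.4459, 0.2475, 0.0426], 0.57)]
wrist yellow_jar [([0.5278, 0.4391, -0.0058], 0.65)]
wrist tape [([0.4237, 0.4012, -0.0036], 0.73), ([0.525, 0.2935, 0.0454], 0.68)]
wrist gauze [([0.459, 0.1715, 0.0009], 0.95)]
scene red_jar [([0.6269, 0.4143, -0.0004], 0.74), ([0.5274, 0.2916, 0.0481], 0.68), ([0.6313, 0.2885, -0.0], 0.68)]
scene pan_centre [([0.5219, 0.2884, 0.0388], 0.62), ([0.4966, 0.2851, -0.0005], 0.43)]
scene weigh_key_top [([0.4476, 0.2467, 0.0525], 0.58)]
scene yellow_jar [([0.5279, 0.4404, 0.0021], 0.83)]
scene tape [([0.4223, 0.4043, -0.0022], 0.8), ([0.5272, 0.4418, 0.0051], 0.53)]
scene gauze [([0.4522, 0.1679, 0.0011], 0.97)]
cap [0.51571823 0.29967387 0.01270227] 1.654032539439755
disc 38 [0.52410819 0.28944914] 0.31238516691066553
ring 90 [0.52408237 0.28929111] 0.689106836120227
cap-ring [-8.36413834 10.3827687 ]
cap-disc mm [-8.38995845 10.22473178]
```

View pics/scene13.png

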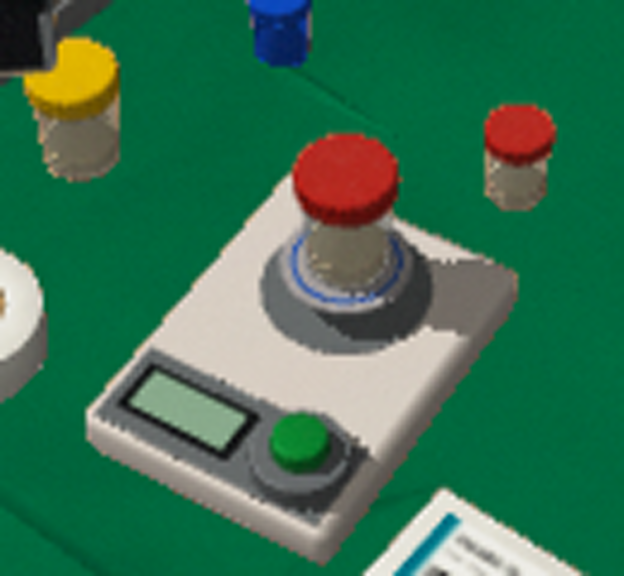

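View pics/ov_w13.png

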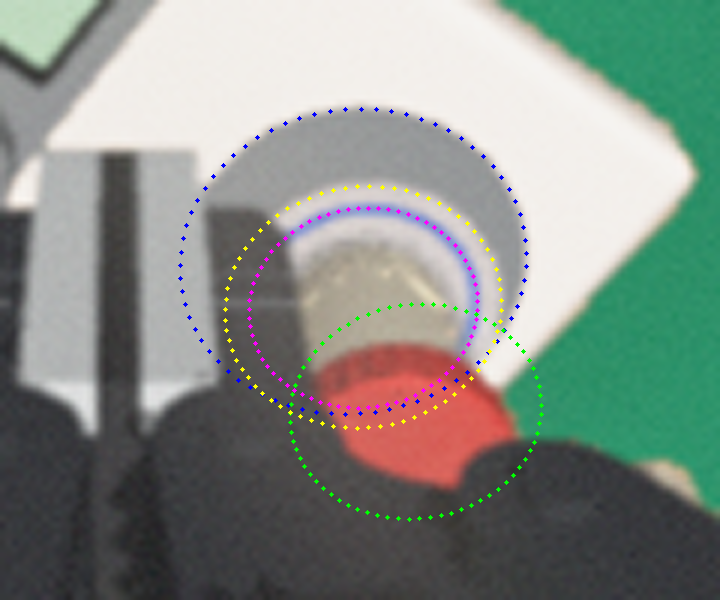

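```bash
python3 topm.py 13
```

```text
Traceback (most recent call last):
  File "topm.py", line 8, in <module>
    c=contour_sub(red,(264,203),8).astype(float)
      ~~~~~~~~~~~^^^^^^^^^^^^^^^^^
  File "h.py", line 26, in contour_sub
    return max(cs,key=len)
ValueError: max() iterable argument is empty
```

View pics/top13.png

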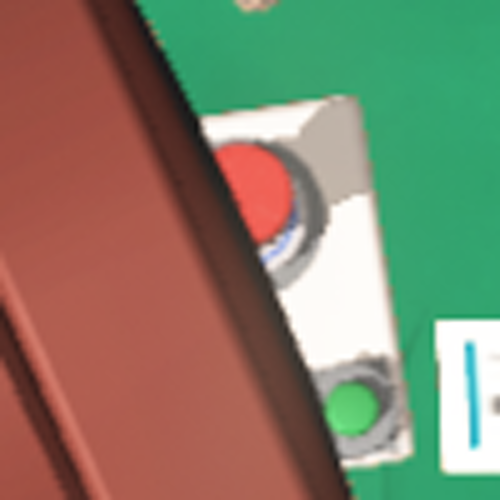

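play_rows --pt "0 0 0.9 0 0 0 0" --pt "0 0 0.9 0 0 0 0" --pt "0 0 0.9 0 0 0 0" --pt "0 0 0 0 0 0 0"

```text
time: 13.45
position: [0.3183, 0.4299, 0.2079]
tcp_rot: [0.653, -0.652, -0.273, 0.273]
ft_force: [0.5, -0.3, 0.6]
gripper_width: -0.0001
```

```bash
python3 st.py;python3 topm.py 14
```

```text
13.45 [0.3183 0.4299 0.2079] F [ 0.49 -0.32  0.61] -9.867712295462392e-05 [ 0.69 -0.1  -0.15  1.52  0.    1.47]
[[0.702, -0.001, -0.712], [0.712, 0.001, 0.702], [0.0, -1.0, 0.001]]
along 243.771704898613 lat -46.38941613969745
cap [0.5218 0.2909 0.0186] 0.5922206967997629 moved since start [ 9.43 -9.52]
centroid world [0.52181383 0.29088947] 340
ring 26 (array([0.5237001 , 0.29206437]), np.float64(0.5629642708513782))
```

View pics/top14.png

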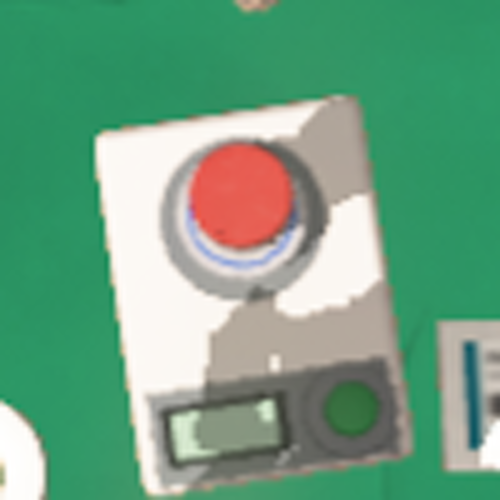

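```bash
python3 -c "
from station import workorder
print(workorder.finish_job())"
```

```text
the job is handed in; nothing more can be done
None
```

I centred the red-capped jar on the pan, pressed the green key to its stop, released it, and handed the job in after about 13.5 s. No verdict was reported.

- **Centring:** I pushed the jar about 13.4 mm towards world (+x, −y) with the shut fingertips, leaned 20 degrees, in short slow stages. I then backed off before checking it.
- **Key press:** The key was pressed until the force rose to 13 N with almost no further travel. In the later pictures it stands at its original height.
- **Last check:** In the top view the jar had moved (+9.4, −9.5) mm, against the (+9.7 to +10.3, −9.5 to −9.8) mm needed. That leaves it about 0.3 to 0.9 mm off centre, and it stands upright.
- **Bystanders:** The yellow jar, tape and gauze were all still at their starting positions, to within what the networks can measure.

Some checks disagreed or failed:
- **Blue ring fits:** Fits to the partly hidden ring put the jar 1.6 to 2.2 mm off centre. The pan network's estimates differed by a few mm, up to about 6 mm from the scene camera. I relied on the fits to the grey disc and the pan edge instead.
- **Failed readings:** Two top-camera measurements failed because the arm blocked the view. The last wrist-camera fit of the cap was unusable because the fingers hid part of it. I moved the arm clear before taking the final top view.

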